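Push the tipped-out parts bins shut at the drone bench

ROBOT

A 6-joint arm with a two-finger parallel gripper is mounted at the origin on the work surface. World frame = base frame: x ahead of the robot, y to its left, z up, the work surface at z = 0. Lengths are in mm, angles in rad, forces in N, time in s.
With the tool pointing down it reaches from about 275 to 825 mm from the base axis. Payload 4.9 kg.
Tool frame: the origin (TCP) lies at the very end of the fingers, on their centre line; the grasp point (between the pads) lies 19 mm behind it; z points along the fingers, y is the direction in which the jaws open and shut (so a half turn about z gives the same grasp; the last joint's range is limited). The gripper opens to 85 mm and grips with 20 to 120 N. Pads are 22 mm wide; open, the fingers measure 114 mm over their backs; the gripper's body (76 mm by 85 mm) begins 54 mm behind the grasp point. The pads swing forward as they close: fully open they stand 13 mm farther back than shut.
Start: joints at [1.109, 0.326, -0.193, 1.052, 0, 1.437], TCP at [177.073, 520.734, 196.181] pointing down, gripper open.
Joint ranges: [-2.65, 2.65], [-0.97, 1.79], [-1.3, 1.35], [-1.93, 2.1], [-1.47, 1.37], [-3.14, 3.14]. Speed limits (rad/s): [2.57, 2.57, 3.14, 3.14, 3.14, 3.14].

INTERFACE

Orientations are given as [roll, pitch, yaw] about the fixed x, y, z axes, in that order (R = Rz(yaw) Ry(pitch) Rx(roll)).
In Python, from bench import bot, solve_ik, imaging gives the robot as it stands. Calls block until the motion is done:
- bot.move_ptp(position, orientation): joint-space move of the TCP to a pose.
- bot.movel(position, rot=None, max_speed=150, threshold=None): straight line of the TCP; rot=None keeps the orientation; max_speed is the mean speed in mm/s. With threshold (N) it stops when the force on the tool has changed by that much, and returns True; else False.
- bot.move_j(angles): joint-space move.
- bot.grip(opening, effort=None): opening from 0.0 (shut) to 1.0 (fully open); effort is the grip in N (None keeps the last); returns when the fingers have stopped.
- bot.dwell(seconds).
- solve_ik(position, orientation): joint angles nearest the present ones, or None.
- bot.get_state(): the state.
- imaging.capture(name): name is "scene" or "top" or "wrist"; returns the picture (480x640x3 uint8, blue, green, red); there is no depth.
- imaging.camera_model(name): a dict with "K" (3x3 intrinsics, pixels), "position" and "rotation" of the camera in the world. Camera axes: x right, y up, looking along -z (the intrinsics and any distortion apply to the point x, -y, -z); pixel columns grow to the right and rows downward; lengths in mm; the calibration is good to about 2 mm. A picture is of the moment at which its call begins: read the wrist's pose just before it. camera_model takes no time and is no camera call; for the wrist camera it gives the pose at the moment of the call.
A pose or a line that the arm cannot do raises bot.IKError and nothing moves.
- bot.sign_off(): hands the job in, once; it reports no verdict.
The state is a dict: "t": time; "qpos": joint angles; "joint_velocities": joint speeds; "effort": joint torques, N m; "tcp_pos": TCP position; "orientation": TCP orientation; "contact_force": force on the tool from outside, world axes, zero at the start; "wrist_torque": the same for the moment, N m; "opening": opening from 0.0 (shut) to 1.0 (fully open).
Only numpy, scipy, OpenCV 4.12 (cv2) and the standard library are available. Lean on these libraries where they do the work, as an engineer would, in place of code of your own. Each camera call takes 0.05 s, during which the arm holds its last target. There are 200 camera calls.

TASK

Three bins of the tip-out parts strip on the drone bench are hanging open. With the fingertips, gently push the screw bin and the standoff bin fully home, flush with the frame, without slamming them; leave the bin of motors tipped out just as it is, because I am still taking motors from it, and leave the nut bin shut. Do not grasp or lift anything, and do not disturb the loose things lying on the bench.

Things in the scene. Friction and masses are not known exactly. Their poses are not given: they have to be found in the camera images.
- strip: Frame of the tip-out bin strip, grey plastic, screwed down: 91 mm deep (its x), 414 wide (its y), 113 high. Origin: centre of its underside; +x points from its open front into the frame, away from the robot. Its yaw varies. Four white bins, each 96 mm wide, stand side by side 100 mm apart, in any order; each is hinged along its bottom front edge and tips out towards the robot, top edge first.
- bin_screws (a joint): Tip angle in rad of the bin of small steel screws (15 mm long): 0 is shut, front upright and flush with the frame; grows as it tips out, to a stop at 0.85. Starts at 0.5 to 0.7. The pivot is stiff: the bin stays at whatever angle it is left. Pushing the lip inward and upward along its arc takes 2 to 4 N; a level push far out may bind. It stops hard at 0.
- bin_screws_lip (a point): Middle of the outer edge of the screw bin's finger lip, a ledge 62 mm wide along the strip's y, 3.5 mm thick, that stands 10 mm out from the front panel (98 mm tall) near its top. Shut, it lies 95.5 mm above the pivot and 10 mm in front of it (107.5 mm above the bench); it swings down and towards the robot as the bin opens.
- bin_screws_pivot (a point): Middle of the screw bin's pivot line (runs along the strip's y), 12 mm above the bench at the bottom of the frame's front.
- bin_standoffs (a joint): Tip angle in rad of the bin of brass standoffs (plain rods 22 mm long); same bin, values and stiffness as the screw bin. Starts open, 0.5 to 0.7.
- bin_standoffs_lip (a point): Middle of the outer edge of the standoff bin's finger lip, as on the screw bin.
- bin_standoffs_pivot (a point): Middle of the standoff bin's pivot line, as on the screw bin.
- bin_motors (a joint): Tip angle in rad of the bin of drone motors (nine black and copper motors, 28 mm across, with a thin shaft on top); same kind of bin. Starts open, 0.5 to 0.7, and is to stay exactly so.
- bin_motors_lip (a point): Middle of the outer edge of the motor bin's finger lip, as on the screw bin.
- bin_nuts (a joint): Tip angle in rad of the bin of nuts; same kind of bin. It starts shut (0) and stays shut.
- bin_nuts_lip (a point): Middle of the outer edge of the nut bin's finger lip, as on the screw bin.
- motor: A loose drone motor standing on the mat in front of the strip, 28 mm across, 35 mm high; origin at the centre of its underside. Leave it alone.
- propeller: A loose black three-bladed propeller lying flat on the mat, 128 mm across, 7 mm thick; origin at the centre of its underside. Leave it alone.
- driver: A loose screwdriver lying on the mat, 160 mm long, about 25 mm thick; origin under its middle, its length along its own x. Leave it alone.
- glue: A green bottle of adhesive standing beside the strip's left end, 40 mm across, 110 mm high; origin at the centre of its underside. Leave it alone.

How it is judged (in metres and radians):
At the end, for the whole second after the job is handed in: The screw, standoff and nut bins are shut to within 0.04 rad (4 mm at the lip), and the motor bin's lip is within 12 mm of where it started (value of joint each of bin_screws, bin_standoffs, bin_nuts below 0.04 rad and distance of bin_motors_lip from where it was at the start of the episode below 0.012 m); the robot touches nothing.
It fails at once if the motor bin is shifted by more than 12 mm at its lip (distance of bin_motors_lip from where it was at the start of the episode above 0.012 m).
It fails at once if the nut bin is pulled open (value of joint bin_nuts above 0.1 rad).
It fails at once if a bin is slammed (its lip swings shut faster than about 0.4 m/s) (velocity of joint any of bin_screws, bin_standoffs below -4 rad/s).
It fails at once if a loose thing on the bench is lifted, carried or pushed by more than 20 mm (distance of any of motor, propeller, driver, glue from where it was at the start of the episode above 0.02 m).
It also fails if it takes over 51 s, if anything falls off the work surface, if the arm or the gripper's body presses on something with over 40 N, if the wrist force passes 120 N, or if a joint passes its speed limit or range.

## Working session

There is one attempt and no reset: what is moved stays moved. The work goes in short steps, each a Python script; the robot and the scene stay as the last script left them, time stands still between calls to the robot, and variables do not carry over. Pictures are saved under pics/ and viewed, about 8 in all and at most 12, crops included, and the job is handed in when it is done.

```bash
mkdir -p pics
python3 - <<'E'
from bench import bot,imaging
import cv2,numpy as np
for n in("scene","top"):
    cv2.imwrite(f"pics/{n}0.png",imaging.capture(n)); m=imaging.camera_model(n)
    print(n,{k:np.round(v,4).tolist() if k!='name' else v for k,v in m.items()})
print(bot.get_state())
E
```

```text
scene {'K': [[550.9643, 0.0, 320.4189], [0.0, 550.9643, 236.9896], [0.0, 0.0, 1.0]], 'position': [833.905, -448.5082, 838.1387], 'rotation': [0.6938, 0.0027, 0.5]}
top {'K': [[569.7201, 0.0, 326.3054], [0.0, 569.7201, 231.3309], [0.0, 0.0, 1.0]], 'position': [317.3711, 90.4088, 1361.8015], 'rotation': [0.1571, -0.0108, -1.542]}
{'t': 0.1, 'qpos': array([ 1.10878721e+00,  3.26867288e-01, -1.93460914e-01,  1.05199419e+00,
       -6.57828236e-07,  1.43660520e+00]), 'joint_velocities': array([ 7.51975353e-04, -1.84762748e-03,  1.58951089e-03, -3.36391234e-05,
       -2.39948331e-03,  9.77446735e-04]), 'effort': array([ 1.50553906e-04, -4.44239616e+01,  2.63037801e+01,  7.90942227e-03,
       -9.35592698e-05, -1.00570236e-05]), 'tcp_pos': array([176.82138569, 520.21153873, 195.49023977]), 'orientation': array([-3.14008022e+00, -2.03518634e-04,  2.81377450e+00]), 'contact_force': array([0.07729802, 0.49200087, 0.23242947]), 'wrist_torque': array([-0.01854662, -0.01855708, -0.03813334]), 'opening': 1.0050813217521195}
```

View pics/scene0.png

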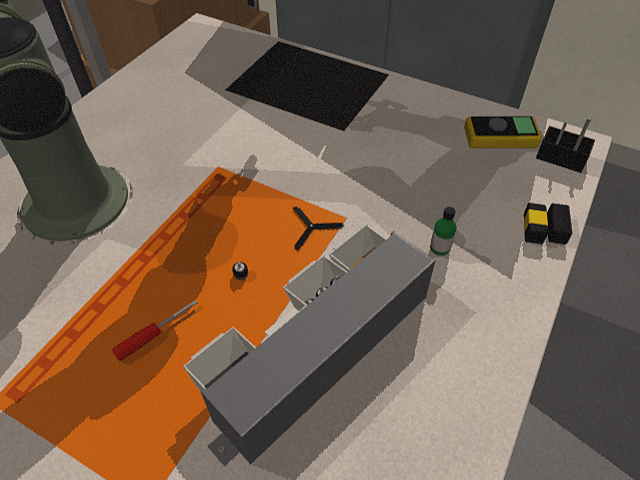

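View pics/top0.png

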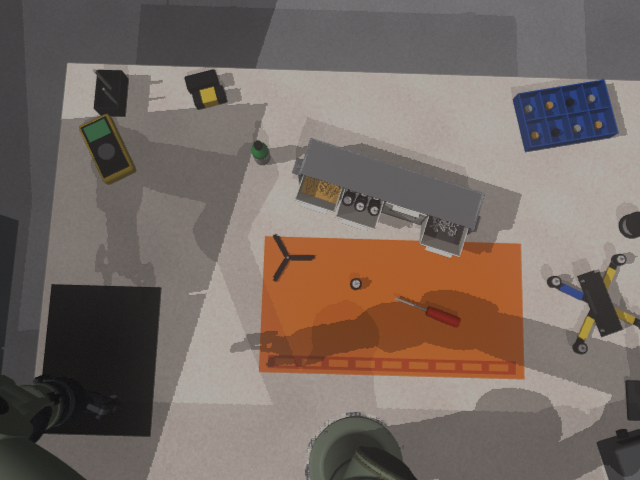

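The bins from left to right (+y to −y) are standoffs (brass, ~320,190), motors (~362,205), nuts (shut, ~405,212) and screws (~445,232). Next is an enlarged crop to read corners.

Run:
```python
import cv2
a=cv2.imread("pics/top0.png")[130:265,285:500]
b=cv2.resize(a,None,fx=3.7,fy=3.7,interpolation=cv2.INTER_CUBIC)
for i in range(0,215,20): cv2.putText(b,str(285+i),(int(i*3.7),10),0,.35,(0,0,255)); cv2.line(b,(int(i*3.7),12),(int(i*3.7),20),(0,0,255))
for i in range(0,135,20): cv2.putText(b,str(130+i),(0,int(i*3.7)+4),0,.35,(0,0,255))
cv2.imwrite("pics/crop1.png",b)
```

```text
(no output)
```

View pics/crop1.png

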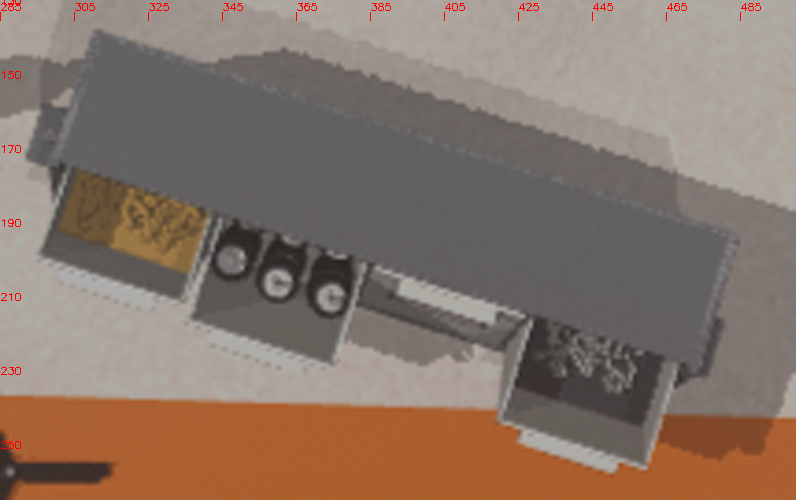

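```bash
cat > h.py <<'E'
import numpy as np
from scipy.optimize import least_squares
from scipy.spatial.transform import Rotation as Ro
def proj(m,P):
    R=Ro.from_euler('xyz',m['rotation']).as_matrix()
    c=(np.atleast_2d(P)-m['position'])@R
    p=(c*[1,-1,-1])@np.array(m['K']).T
    return p[:,:2]/p[:,2:]
def W(s,L):  # strip-local -> world
    L=np.atleast_2d(L); c,n=np.cos(s[2]),np.sin(s[2])
    return np.c_[s[0]+c*L[:,0]-n*L[:,1],s[1]+n*L[:,0]+c*L[:,1],L[:,2]]
def lip(th,y,r=10,h=95.5): # bin-local point: r in front of, h above pivot
    return [-45.5-r*np.cos(th)-h*np.sin(th),y,12+h*np.cos(th)-r*np.sin(th)]
E
python3 - <<'E'
from h import *
from bench import imaging
m=imaging.camera_model("top")
print(imaging.camera_model("top").keys())
c=lambda x,y:(285+x/3.7,130+y/3.7)
px=np.array([c(95,30),c(738,235),c(52,163),c(700,366)])
L=np.array([[45.5,207,113],[45.5,-207,113],[-45.5,207,113],[-45.5,-207,113]])
f=least_squares(lambda s:(proj(m,W(s,L))-px).ravel(),[600,0,0]); s=f.x
print("strip",s,"res",f.fun.round(2))
for n,q in dict(stand=c(107,290),mot=c(258,353),screw=c(565,456),nut=c(443,305)).items():
    g=least_squares(lambda v:(proj(m,W(s,lip(v[0],v[1]*100)))-q).ravel(),[.5,0])
    print(n,g.x,g.fun.round(2),W(s,lip(g.x[0],g.x[1]*100)).round(1))
# loose things
for n,q,z in(("motor",(356,284),35),("prop",(288,257),7),("drvtip",(397,297),10),("drvend",(459,323),12),("glue",(260,150),110)):
    g=least_squares(lambda v:(proj(m,[v[0],v[1],z])-q).ravel(),[500,0]);print(n,g.x.round())
# scene check
ms=imaging.camera_model("scene");print(proj(ms,W(s,L)).round(0).tolist())
for t,y in((.6,150),(.6,-150)): print(proj(ms,W(s,lip(t,y))))
E
```

```text
dict_keys(['K', 'position', 'rotation'])
strip [ 6.29397972e+02 -6.11903613e+01 -2.83426268e-01] res [-0.16 -0.69  0.91 -1.14 -1.11  0.28  0.36  1.43]
stand [0.55129288 1.50298218] [0. 0.] [[571.5 112.2  88.1]]
mot [0.65577891 0.50006809] [0. 0.] [[536.2  18.   81.6]]
screw [ 0.69211025 -1.48517055] [ 0. -0.] [[ 478.3 -171.9   79.1]]
nut [-0.020866   -0.47753568] [0. 0.] [[564.7 -92.1 107.7]]
motor [406.  10.]
prop [468. 172.]
drvtip [380. -89.]
drvend [ 323. -235.]
glue [699. 239.]
[[433.0, 260.0], [240.0, 439.0], [391.0, 231.0], [198.0, 392.0]]
[[341.76993461 239.60453749]]
[[206.34209418 347.45721723]]
```

```bash
cat >> h.py <<'E'
S=[629.4,-61.2,-0.2834]
def pose(th,y,off=0,up=0,d=12,half=11):
    """TCP pose with the fingers' strip-side face on the lip edge at tip angle th; face square to the arc"""
    t=np.clip(th+.1,.1,.7); n=np.array([np.cos(t),0,np.sin(t)]); z=np.array([np.sin(t),0,-np.cos(t)])
    p=np.array(lip(th,y))-half*n+d*z+[-off,0,up]
    R=Ro.from_euler('z',S[2]).as_matrix()@np.c_[-n,np.cross(z,-n),z]
    return W(S,p)[0],Ro.from_matrix(R).as_euler('xyz')
E
python3 - <<'E'
from h import *
from bench import bot,solve_ik,imaging
st=bot.get_state();m=imaging.camera_model("wrist")
R=Ro.from_euler('xyz',st['orientation'])
print("cam in tool",R.inv().apply(np.array(m['position'])-st['tcp_pos']).round())
for y,t0 in((158,.55),(-150,.69)):
  for th,o,u in((t0,35,80),(t0,35,0),(t0,0,0),(t0/2,0,0),(0,0,0),(-.03,0,0),(0,60,80)):
    p,r=pose(th,y,o,u);q=solve_ik(p,r);print(y,th,p.round(),r.round(2),None if q is None else np.round(q,2))
E
```

```text
cam in tool [  70.    1. -178.]
158 0.55 [539. 130. 152.] [-3.14  0.65  2.86] [ 0.31  0.08 -0.9   0.02 -0.35  0.49]
158 0.55 [539. 130.  72.] [-3.14  0.65  2.86] [ 0.31  0.26 -1.   -0.25 -0.35  0.49]
158 0.55 [572. 120.  72.] [-3.14  0.65  2.86] [ 0.26  0.29 -0.95 -0.25 -0.32  0.45]
158 0.275 [590. 115.  86.] [-3.14  0.38  2.86] [ 0.16  0.31 -0.63  0.29 -0.16  0.41]
158 0 [611. 109.  94.] [-3.14  0.1   2.86] [ 0.08  0.47 -0.26  0.75 -0.04  0.36]
158 -0.03 [614. 108.  95.] [-3.14  0.1   2.86] [ 0.07  0.47 -0.25  0.75 -0.04  0.36]
158 0 [553. 126. 174.] [-3.14  0.1   2.86] [ 0.12  0.3  -0.29  0.89 -0.04  0.4 ]
-150 0.69 [ 444. -163.  143.] [-3.14  0.7   2.86] [-0.7  -0.16 -1.22 -0.15  0.27 -0.33]
-150 0.69 [ 444. -163.   63.] [-3.14  0.7   2.86] None
-150 0.69 [ 477. -173.   63.] [-3.14  0.7   2.86] [-0.65  0.21 -1.28 -0.58  0.23 -0.29]
-150 0.345 [ 499. -179.   83.] [-3.14  0.45  2.86] [-0.56  0.15 -0.92  0.07  0.12 -0.25]
-150 0 [ 525. -187.   94.] [-3.14  0.1   2.86] [-0.49  0.35 -0.44  0.68  0.02 -0.2 ]
-150 -0.03 [ 528. -188.   95.] [-3.14  0.1   2.86] [-0.49  0.36 -0.43  0.68  0.02 -0.2 ]
-150 0 [ 467. -170.  174.] [-3.14  0.1   2.86] [-0.51  0.17 -0.47  0.84  0.02 -0.23]
```

```bash
sed -i 's/,.1,.7)/,.1,.5)/' h.py
cat >> h.py <<'E'
def push(bot,y,t0):
    log=lambda k:(lambda s:print(k,'t',round(s['t'],2),s['tcp_pos'].round(1),'F',s['contact_force'].round(1)))(bot.get_state())
    bot.move_ptp(*pose(t0,y,30,90)); log('pre')
    p,r=pose(t0,y,30); bot.movel(p,r,threshold=6); log('low')
    for th in np.r_[np.arange(t0,.02,-.11),0.02]:
        p,r=pose(th,y); hit=bot.movel(p,r,max_speed=40,threshold=20); log(round(th,2))
        if hit: print('HIT'); return
    p,r=pose(-.05,y); print('end',bot.movel(p,r,max_speed=15,threshold=8)); log('end')
E
python3 - <<'E'
from h import *
from bench import bot,imaging
import cv2
bot.grip(0.0)
push(bot,158,.55)
cv2.imwrite("pics/scene1.png",imaging.capture("scene"))
E
```

```text
pre t 2.73 [541.4 129.8 162.6] F [-0.6  0.4  0.1]
low t 3.48 [541.8 129.5  72.9] F [-0.   0.1 -0.2]
0.55 t 4.38 [569.7 120.6  72.1] F [-0.2 -0.3  0.1]
0.44 t 4.8 [578.9 118.2  78.7] F [-0.6  0.1  0.2]
0.33 t 5.19 [586.5 115.8  83.6] F [-0.2 -0.3 -0.6]
0.22 t 5.58 [593.7 113.6  87.5] F [-0.2  0.4  0.6]
0.11 t 5.96 [601.3 111.4  90.7] F [0.1 0.3 0.3]
0.02 t 6.3 [608.4 109.4  93.1] F [-0.2  0.7 -0.4]
end False
end t 6.88 [615.6 107.4  94.8] F [ 0.2  0.2 -0.1]
```

View pics/scene1.png

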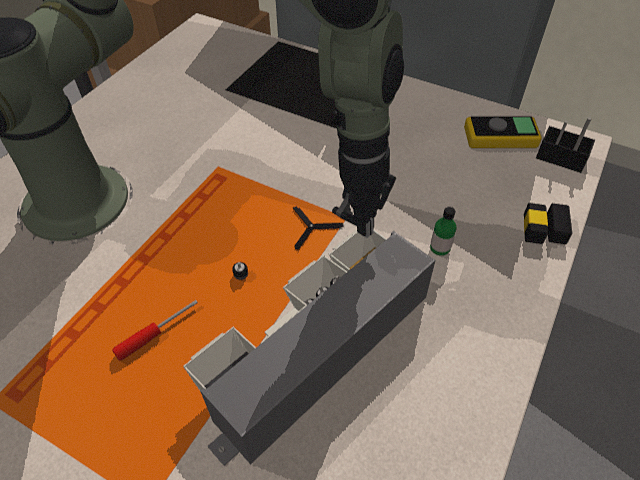

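The gripper's fingertips are at about (368,232), at the standoff bin's front. Whether the bin moved is unclear, so I'll compare enlarged before and after crops.

Run:
```python
import cv2,numpy as np
from h import *
from bench import bot,imaging
f=lambda n:cv2.resize(cv2.imread(n)[190:300,280:440],None,fx=2.5,fy=2.5,interpolation=cv2.INTER_CUBIC)
t=imaging.capture("top");cv2.imwrite("pics/top1.png",t)
g=lambda n:cv2.resize(cv2.imread(n)[140:250,285:445],None,fx=2.5,fy=2.5,interpolation=cv2.INTER_CUBIC)
cv2.imwrite("pics/cmp.png",np.vstack([np.hstack([f("pics/scene0.png"),f("pics/scene1.png")]),np.hstack([g("pics/top0.png"),g("pics/top1.png")])]))
print(proj(imaging.camera_model("scene"),bot.get_state()['tcp_pos']),proj(imaging.camera_model("top"),bot.get_state()['tcp_pos']))
```

```text
[[364.897016   248.38260319]] [[316.61088345 189.00511371]]
```

View pics/cmp.png

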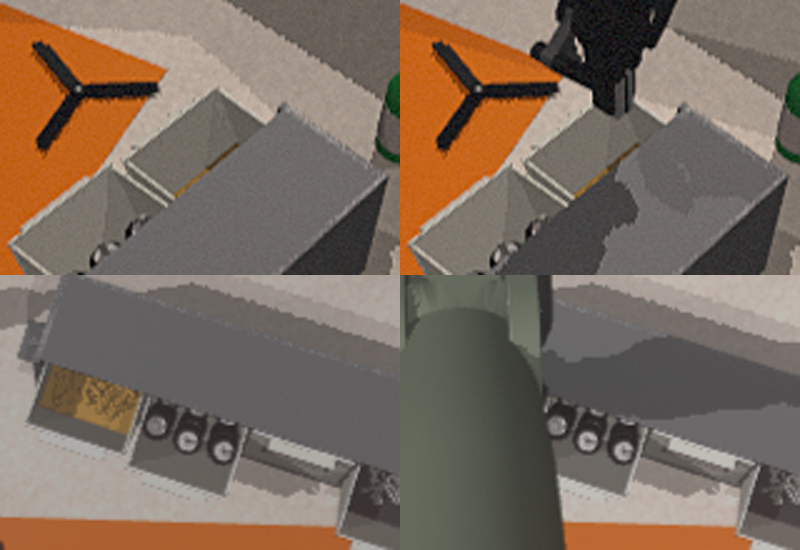

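Run:
```python
from h import *
from bench import bot,imaging
ms=imaging.camera_model("scene");s=bot.get_state();print(s['opening'],s['tcp_pos'],s['t'])
for th in(.55,.3,.1,0): print(th,[proj(ms,W(S,lip(th,150+d,0,98)))[0].round(1).tolist() for d in(48,-48)])
R=Ro.from_euler('xyz',s['orientation']).as_matrix()
for b in(0,10,20,30): print(b,[proj(ms,s['tcp_pos']-b*R[:,2]+x*R[:,0])[0].round(1).tolist() for x in(-11,0,11)])
th=.55
print('motor',[proj(ms,W(S,lip(.656,50+d,0,98)))[0].round(1).tolist() for d in(48,-48)])
print('tcp local',Ro.from_euler('z',-S[2]).apply(s['tcp_pos']-[S[0],S[1],0]))
```

```text
-0.004238489912904423 [615.36208263 107.41159774  94.72348369] 6.9833
0.55 [[364.9, 224.5], [327.2, 254.6]]
0.3 [[374.7, 227.5], [336.8, 258.3]]
0.1 [[383.2, 231.9], [345.2, 263.4]]
0 [[387.5, 234.8], [349.5, 266.5]]
0 [[369.7, 251.5], [364.9, 248.4], [360.2, 245.3]]
10 [[369.6, 247.6], [364.8, 244.4], [360.0, 241.4]]
20 [[369.6, 243.5], [364.7, 240.4], [359.9, 237.4]]
30 [[369.5, 239.5], [364.6, 236.4], [359.8, 233.3]]
motor [[322.0, 255.3], [280.8, 288.1]]
tcp local [-60.6253991  157.96042226  94.72348369]
```

Run:
```python
import cv2,numpy as np
f=lambda n:cv2.resize(cv2.imread(n)[200:280,320:400],None,fx=5,fy=5,interpolation=cv2.INTER_CUBIC)
b=np.hstack([f("pics/scene0.png"),f("pics/scene1.png")])
b=np.clip(b.astype(float)*1.5,0,255).astype(np.uint8)
cv2.imwrite("pics/cmp2.png",b)
```

```text
(no output)
```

View pics/cmp2.png

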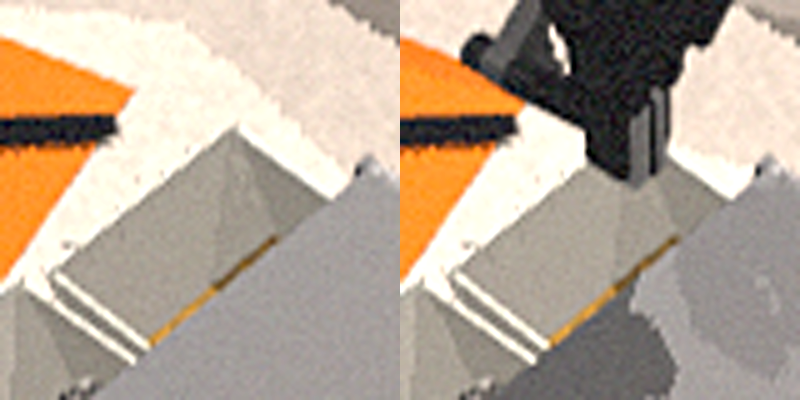

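The bin hasn't moved. The whole fingertip is visible inside the panel edge at about (368,237), though the reported TCP projects to (365,248). So the fingers seem to end about 25–30 mm short of that TCP. I'll back out upward and touch the free bench to measure the offset.

Run:
```python
from h import *
from bench import bot,imaging
import cv2
s=bot.get_state(); p=s['tcp_pos']; bot.movel([p[0],p[1],p[2]+80],max_speed=200)
o=[np.pi,0,2.86]
bot.move_ptp([450,320,40],o)
s=bot.get_state();print(s['t'],s['tcp_pos'],s['contact_force'])
cv2.imwrite("pics/scene2.png",imaging.capture("scene"))
print(proj(imaging.camera_model("scene"),[s['tcp_pos'],s['tcp_pos']+[0,0,30]]))
print(bot.movel([450,320,3],threshold=4,max_speed=60))
print(bot.movel([450,320,-35],threshold=4,max_speed=20))
s=bot.get_state();print(s['t'],s['tcp_pos'],s['contact_force'])
bot.movel([450,320,60],max_speed=200)
a=cv2.imread("pics/scene2.png");x,y=map(int,proj(imaging.camera_model("scene"),[450,320,40])[0]);print(x,y)
cv2.imwrite("pics/c3.png",cv2.resize(a[max(0,y-70):y+50,x-60:x+60],None,fx=4,fy=4))
```

```text
8.675 [451.3128597  319.7454013   40.41334749] [-0.82362847  0.3096102   0.50117193]
[[336.87348557 166.19353203]
 [337.16770614 155.47613572]]
False
False
11.5417 [450.08422274 320.03543183 -34.89355086] [-0.78469035 -0.22781372 -0.23681904]
336 166
```

View pics/c3.png

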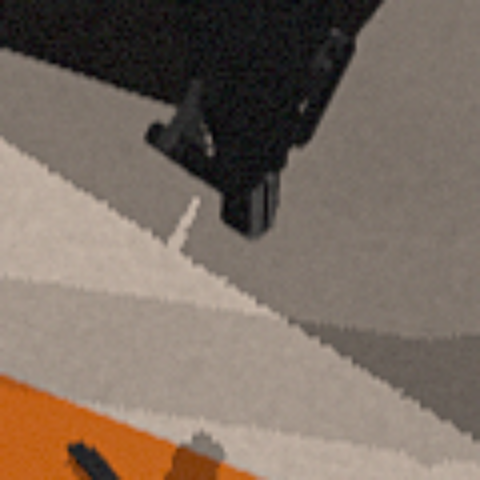

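TCP went to z = −35 with no contact, so the true tip is higher still (seen at ~(338,155) versus 166 projected). Probing deeper.

Run:
```python
from h import *
from bench import bot,imaging
import cv2
bot.movel([450,320,-30],max_speed=150,threshold=5)
print(bot.movel([450,320,-65],threshold=3,max_speed=15))
s=bot.get_state();print(s['t'],s['tcp_pos'],s['orientation'],s['contact_force'])
a=imaging.capture("scene");cv2.imwrite("pics/scene3.png",a)
x,y=map(int,proj(imaging.camera_model("scene"),[450,320,0])[0]);print(x,y)
bot.movel([450,320,60],max_speed=200)
cv2.imwrite("pics/c4.png",cv2.resize(a[max(0,y-70):y+50,x-60:x+60],None,fx=4,fy=4))
```

```text
True
13.6833 [450.0499883  320.03906832 -35.01591232] [3.14153627e+00 6.75283963e-05 2.86002866e+00] [-0.51202099 -0.57362274  4.80518595]
336 179
```

View pics/c4.png

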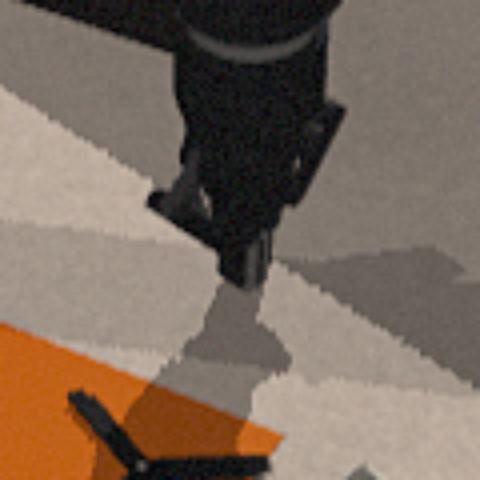

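The tip touched the bench at reported TCP z = −35. So the shut fingers end about 35 mm behind the reported TCP, and laterally they agree (seen at (338,180), projected (336,179)). I'll apply that offset along the tool axis and check IK.

```bash
sed -i 's/,.1,.5)/,.1,.45)/; s/d=12/d=47/' h.py
python3 - <<'E'
from h import *
from bench import bot,solve_ik
for y,t0 in((155,.55),(-150,.69)):
  for th,o,u in((t0,30,90),(t0,30,0),(t0,0,0),(t0/2,0,0),(0,0,0),(-.05,0,0)):
    p,r=pose(th,y,o,u);q=solve_ik(p,r);print(y,th,p.round(),None if q is None else np.round(q,2))
E
```

```text
155 0.55 [554. 122. 131.] [ 0.21  0.17 -0.72  0.28 -0.21  0.45]
155 0.55 [554. 122.  41.] [ 0.21  0.33 -0.82  0.02 -0.21  0.45]
155 0.55 [583. 114.  41.] [ 0.18  0.36 -0.77  0.04 -0.2   0.42]
155 0.275 [602. 108.  53.] [ 0.14  0.38 -0.64  0.21 -0.15  0.4 ]
155 0 [613. 105.  60.] [ 0.07  0.51 -0.3   0.67 -0.03  0.35]
155 -0.05 [618. 104.  60.] [ 0.07  0.51 -0.28  0.68 -0.03  0.35]
-150 0.69 [ 459. -168.  122.] [-0.6  -0.01 -0.96  0.19  0.13 -0.28]
-150 0.69 [ 459. -168.   32.] [-0.6   0.2  -1.08 -0.14  0.13 -0.28]
-150 0.69 [ 488. -176.   32.] [-0.57  0.25 -1.01 -0.12  0.12 -0.26]
-150 0.345 [ 514. -184.   51.] [-0.55  0.24 -0.92 -0.02  0.11 -0.24]
-150 0 [ 528. -188.   60.] [-0.49  0.4  -0.47  0.6   0.02 -0.2 ]
-150 -0.05 [ 533. -189.   60.] [-0.48  0.41 -0.46  0.6   0.02 -0.2 ]
```

```bash
sed -i 's/pose(-.05,y)/pose(-.12,y)/' h.py
python3 - <<'E'
from h import *
from bench import bot,imaging
import cv2
push(bot,155,.55)
a=imaging.capture("scene");cv2.imwrite("pics/scene4.png",a)
cv2.imwrite("pics/c5.png",cv2.resize(a[180:320,240:440],None,fx=4,fy=4))
E
```

```text
pre t 15.23 [553.8 122.6 130.1] F [-0.8  0.2  0.5]
low t 15.98 [554.7 122.7  41.2] F [0.5 0.6 0.9]
0.55 t 16.88 [583.1 113.6  41. ] F [-0.2  0.6  0. ]
0.44 t 17.3 [592.3 111.2  47.6] F [-0.9 -0.4 -0.5]
0.33 t 17.69 [600.  108.9  52.1] F [-0.1  0.4 -0.3]
0.22 t 18.0 [605.4 107.5  55.4] F [-0.5 -0.2  0. ]
0.11 t 18.3 [608.9 106.3  57. ] F [-0.4 -0.3  0.8]
0.02 t 18.57 [612.7 105.2  58.5] F [-0.3 -0.  -0.1]
end True
end t 19.08 [616.3 104.   58.9] F [-0.2 -0.2  0.6]
```

View pics/c5.png

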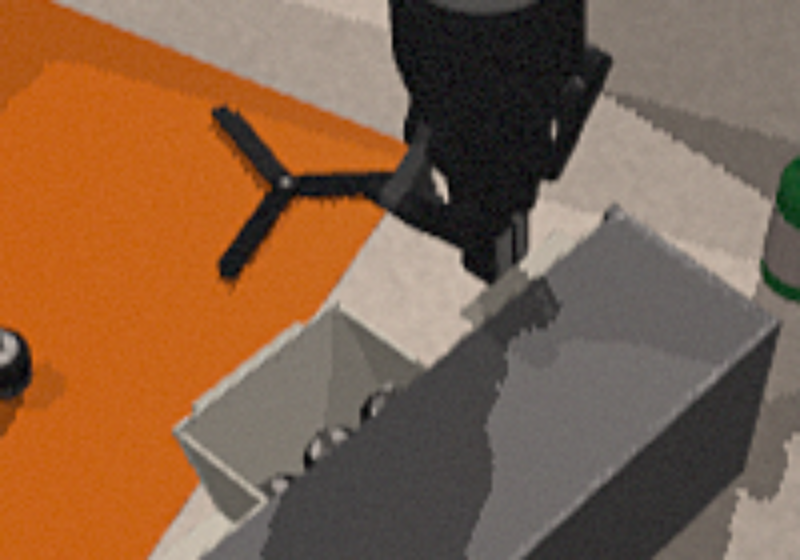

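The standoff bin now looks shut: the lip is against the frame at crop (500,290), and the motor bin is unmoved. Next I retreat, do the screw bin, and clear the arm away for a top view.

Run:
```python
from h import *
from bench import bot,imaging
import cv2
def back(y):
    p,r=pose(0,y,35); bot.movel(p,max_speed=80); p,r=pose(0,y,35,110); bot.movel(p)
back(155)
push(bot,-150,.69)
back(-150)
bot.move_ptp([300,-400,250],[np.pi,0,2.2])
a=imaging.capture("top");cv2.imwrite("pics/top5.png",a)
cv2.imwrite("pics/c6.png",cv2.resize(a[130:265,285:500],None,fx=3.7,fy=3.7,interpolation=cv2.INTER_CUBIC))
cv2.imwrite("pics/scene5.png",imaging.capture("scene"))
s=bot.get_state();print(s['t'],s['contact_force'])
```

```text
pre t 21.83 [ 460.3 -168.   122.7] F [0.  1.  0.7]
low t 22.58 [ 460.2 -167.8   32.5] F [-0.6 -0.4 -0.6]
0.69 t 23.48 [ 487.8 -176.1   32. ] F [ 0.3 -0.1 -0.7]
0.58 t 23.9 [ 496.3 -178.8   39.9] F [-0.3 -0.3  0.2]
0.47 t 24.32 [ 504.6 -181.2   46. ] F [-0.1  0.6  0.4]
0.36 t 24.73 [ 513.3 -183.7   51.1] F [ 0.4 -0.  -0.2]
0.25 t 25.04 [ 519.  -185.6   54.8] F [ 0.5  0.1 -0.5]
0.14 t 25.35 [ 522.3 -186.3   56.5] F [-1.   0.1  0.1]
0.03 t 25.65 [ 526.8 -187.6   58.3] F [ 0.6  0.4 -0.4]
0.02 t 25.9 [ 526.3 -187.3   58.9] F [ 0.6 -0.7  0.1]
end True
end t 26.36 [ 529.6 -188.2   58.8] F [-0.2  0.8  0.1]
29.1 [0.01548779 0.22805321 0.00292781]
```

View pics/c6.png

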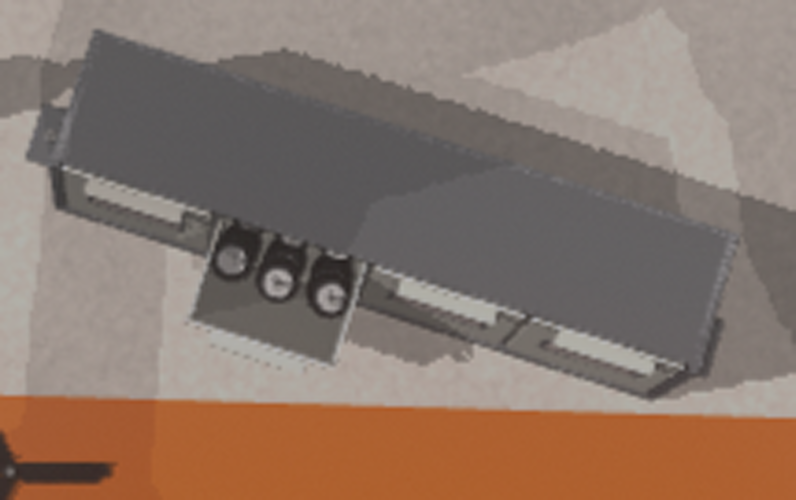

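Both bins look shut. By eye, though, the screw lip stands slightly farther out than the nut lip, about 5 crop pixels (~3 mm). I'll measure the lip edges numerically against the shut nut bin.

Run:
```python
from h import *
from bench import imaging
import cv2
m=imaging.camera_model("top")
g=cv2.cvtColor(cv2.imread("pics/top5.png"),cv2.COLOR_BGR2GRAY).astype(np.float32)
for n,y in(("stand",150),("nut",-50),("screw",-150)):
    xs=np.arange(-75,-38,1.); pr=[]
    for x in xs:
        q=proj(m,W(S,[[x,y+d,107.5] for d in np.arange(-22,23,2)])).astype(np.float32)
        pr.append(cv2.remap(g,q[:,:1].copy(),q[:,1:].copy(),cv2.INTER_LINEAR).mean())
    pr=np.array(pr); d=np.diff(pr); print(n,pr.round().astype(int).tolist(),'outer edge',xs[d.argmax()]+.5,'inner',xs[d.argmin()]+.5, 'width-centroid',((pr-pr.min())**2*xs).sum()/((pr-pr.min())**2).sum())
```

```text
stand [151, 151, 151, 151, 147, 136, 118, 100, 93, 94, 96, 98, 99, 99, 99, 96, 94, 93, 92, 95, 109, 131, 148, 155, 157, 157, 157, 156, 156, 154, 153, 154, 148, 129, 108, 96, 92] outer edge -54.5 inner -41.5 width-centroid -55.44900344181659
nut [122, 122, 122, 120, 112, 98, 84, 80, 82, 86, 91, 95, 97, 99, 99, 98, 98, 100, 104, 117, 141, 161, 170, 173, 174, 174, 174, 173, 170, 167, 166, 159, 139, 116, 103, 99, 97] outer edge -55.5 inner -42.5 width-centroid -51.166194076302055
screw [170, 169, 168, 163, 147, 122, 105, 101, 103, 107, 110, 111, 111, 110, 108, 106, 104, 103, 109, 128, 152, 166, 172, 174, 174, 174, 174, 173, 171, 169, 166, 154, 131, 112, 104, 100, 98] outer edge -55.5 inner -70.5 width-centroid -55.82873457215392
```

All three lips stand the same 12.6 mm proud of the frame edge, so both pushed bins match the shut nut bin to within about 1 mm. One last look at the loose items.

View pics/scene5.png

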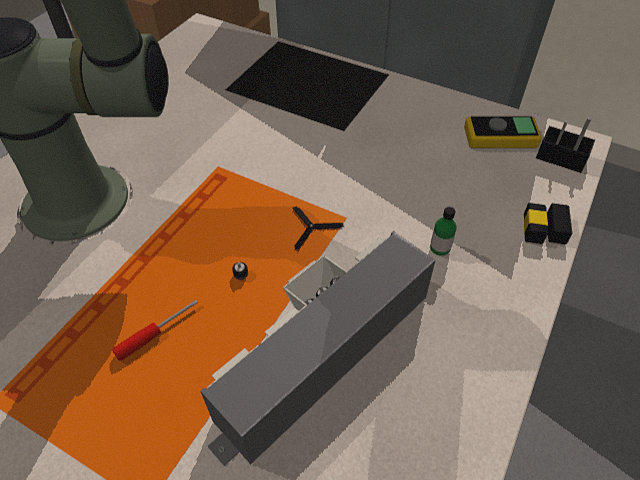

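The motor (240,270), propeller (312,226), driver (155,332) and glue (445,232) are all where they were, and the motor bin is still tipped out. Handing in.

```bash
python3 -c "
from bench import bot
print(bot.sign_off())"
```

```text
the job is handed in; nothing more can be done
None
```

The screw bin and the standoff bin are pushed home, and I handed the job in at about 29 s of the 51 s allowed. I pushed each one slowly along its arc, at about 40 mm/s, with the shut fingertips on the outer edge of the lip.

**First attempt missed:** my first pass at the standoff bin passed over its edge and moved nothing. The fingers end about 35 mm short of the reported TCP. I found this by touching an empty spot on the bench, where contact came at a reported z of −35 mm. I then corrected for it, assuming the offset lies along the tool axis.

**Last checks:**
- **Screw and standoff bins:** in the top view both lips stand the same 12.6 mm out from the frame edge as the shut nut bin's, to within about 1 mm. An earlier reading by eye put the screw lip about 3 mm farther out, but the numerical measurement did not bear that out.
- **Motor and nut bins:** the motor bin looked unmoved and the nut bin shut, judged by eye.
- **Loose things:** the motor, propeller, screwdriver and glue looked unmoved, also by eye.
- **Arm:** it was clear of everything, with about 0 N at the wrist.

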